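# Hang the washed tumbler on the drying peg

## Task

The blue beaker is dry: take it off its drying peg and set it down, still mouth down, wholly on the round cork mat. Then lift the wet orange tumbler out of the sloped wire cradle, turn it mouth down and lower it over the peg just freed until its rim sits flat on that stand's base. Keep hold of each cup until it is down (do not drop it), and leave the white mug on its peg and everything else as it stands.

Things in the scene. Friction and masses are not known exactly. Their poses are not given: they have to be found in the camera images.
- beaker: Blue plastic beaker, a plain straight cup 60 mm in outer diameter, 95 mm long, wall 3 mm, closed end 4 mm thick, about 80 g. It hangs mouth down over the peg of one of two like drying stands. Origin: centre of its mouth (rim plane, underneath); z points from the mouth to the closed end (up).
- tumbler: Orange plastic tumbler, a plain straight cup 62 mm in outer diameter, 120 mm long, wall 3 mm, closed end 5 mm thick, about 120 g. It lies in the wire cradle, mouth at the lower end, roughly towards the robot, its axis 35 degrees from level. Origin: centre of its mouth (rim plane); z points along its axis from the mouth to the closed end, so z is straight up once it is mouth down.
- cradle: Sloped wire cradle, fixed: a white drip tray 200 x 110 x 18 mm (long along its x) with two steel bars 10 mm thick, 36 mm apart, climbing 35 degrees towards its own +x and turned up at the lower end as a stop for the tumbler's mouth. The tumbler lies on top of the bars and its sides are free; it lifts straight up. Origin: centre of the tray's underside on the counter.
- stand_a: The drying stand that holds the blue beaker at the start: fixed, grey round base 120 mm in diameter and 12 mm thick, with an upright wooden peg 40 mm in diameter in its middle, tapering over the top 22 mm to an 18 mm tip, 90 mm above the counter. Origin: centre of its underside on the counter, on the peg's axis; z up.
- stand_a_seat (a point): Point on the peg's axis of that stand at the top face of its base (12 mm above the counter), where the centre of the tumbler's mouth belongs.
- stand_b: The other, identical stand, fixed; it carries the white mug. Origin: centre of its underside.
- mug: White ceramic mug, 82 mm in diameter, 95 mm high, with a side handle, mouth down over the peg of the other stand; to be left alone. Origin: centre of its mouth (underneath); z up; the handle sticks out along its +y to 68 mm from the axis.
- mat: Round cork mat, fixed, 150 mm in diameter, 6 mm thick, lying on the counter. Origin: centre of its underside; its top is 6 mm above the counter.
- jar: Amber jar with a red cap, 54 mm in diameter, 80 mm high, standing on the counter nearer the robot; a bystander. Origin: centre of its underside.
- bottle: Clear water bottle, 72 mm in diameter, 240 mm high, at the left; a bystander. Origin: centre of its underside.
- spice: Small jar with a green cap, 44 mm in diameter, 90 mm high, standing beyond the work; a bystander. Origin: centre of its underside.
- spoon: Wooden spoon, 190 mm long, lying on the counter nearer the robot; a bystander. Origin: on its underside near its middle.
- tin: Small round brass-coloured tin, 68 mm in diameter, 50 mm high, standing in a shallow green tray (150 x 240 x 18 mm) at the far side; a bystander. Origin: centre of its underside.
Mind the look-alikes: they are no part of the job. Of the things like the beaker, leave any that is pink or turquoise; of the rest the smaller one is meant.

How it is judged:
On the way, in this order (a step that is already met when the one before it is completed fails the run):
1. the beaker, held in the fingers, comes down mouth down on the cork mat (rim less than 8 mm above it) (horizontal distance between beaker and mat below 0.046 m and angle between beaker's own z axis and vertical below 0.08 rad and z of beaker in the frame of mat below 0.014 m and contact force between the fingers and beaker above 0.3 N), for 0.04 s.
2. the tumbler, held in the fingers, comes down mouth down over the freed peg (rim less than 10 mm above the base) (horizontal distance between tumbler and stand_a_seat below 0.012 m and angle between tumbler's own z axis and vertical below 0.25 rad and z of tumbler in the frame of stand_a_seat below 0.01 m and contact force between the fingers and tumbler above 0.3 N), for 0.04 s.
At the end, for the whole second after the job is handed in: At rest: beaker mouth down wholly on the mat (centres within 46 mm, rim within 4 mm of it); tumbler mouth down over the peg that held the beaker (axes within 12 mm, rim within 4 mm of the base); both upright within 0.08 rad; mug moved under 25 mm, upright within 0.1 rad (horizontal distance between beaker and mat below 0.046 m and angle between each of beaker, tumbler's own z axis and vertical below 0.08 rad and z of beaker in the frame of mat below 0.01 m and linear speed of each of beaker, tumbler below 0.02 m/s and horizontal distance between tumbler and stand_a_seat below 0.012 m and z of tumbler in the frame of stand_a_seat below 0.004 m and distance of mug from where it was at the start of the episode below 0.025 m and angle between mug's own z axis and vertical below 0.1 rad); the robot touches nothing.
It fails at once if the white mug, a jar, the water bottle, the tin or the spoon is pushed more than 25 mm or knocked over (distance of any of mug, jar, bottle, spice, tin, spoon from where it was at the start of the episode above 0.025 m or angle between any of mug, jar, bottle, spice, tin's own z axis and vertical above 0.4 rad).
It also fails if it takes over 58 s, if anything falls off the work surface, if the arm or the gripper's body presses on something with over 40 N, if the wrist force passes 120 N, or if a joint passes its speed limit or range.

## Robot

A 7-joint arm with a two-finger parallel gripper is mounted at the origin on the work surface. World frame = base frame: x ahead of the robot, y to its left, z up, the work surface at z = 0. Lengths are in m, angles in rad, forces in N, time in s.
With the tool pointing down it reaches from about 0.425 to 0.875 m from the base axis. Payload 4.7 kg.
Tool frame: the origin (TCP) lies midway between the tips of the shut fingers; the grasp point (between the pads) lies 19 mm behind it; z points along the fingers, y is the line along which they close (so a half turn about z gives the same grasp; the last joint's range is limited). The gripper opens to 87 mm and grips with 3 to 60 N. Pads are 19 mm wide; open, the fingers measure 117 mm over their backs; the gripper's body (75 mm by 190 mm) begins 51 mm behind the grasp point.
Start: joints at [0.014, 0.321, -0.07, 1.45, 0.023, 1.371, -0.057], TCP at [0.65, -0, 0.198] pointing down, gripper open.
Joint ranges: [-2.86, 2.86], [-0.3, 2.09], [-1.38, 1.24], [0.06, 2.45], [-1.56, 4.7], [0.09, 2.05], [-2.69, 2.69]. Speed limits (rad/s): [2.57, 2.57, 3.14, 3.14, 3.14, 3.14, 3.14].

## Interface

Orientations are given as a rotation vector (axis times angle).
In Python, from bench import ctrl gives the robot as it stands. The module is installed in compiled form; this text tells all that it offers.
- The arm moves only by the tool carry_out, never from a script. Its argument "steps" is a list of rows, each a list of 7 numbers: the turn, a rotation vector about the world's x, y, z in degrees, then the shift along the world's x, y, z in cm, then the opening, from 0 (shut) to 1 (fully open). A call has 1 to 12 rows; each row is the pose to reach, as a shift and turn from the pose commanded when the call began; what a row does not reach only later rows make up. A row lasts 1/10 s, in which the tool goes at most 50 mm and 8.59 degrees, less where a joint would pass 70% of its speed; a pose out of reach is approached as far as the arm can. A call with a gripper value outside its range is refused whole. The fingers move at their own pace and stop on an object; "squeeze" is the grip in N (left out, the last holds). Time passes only in rows, so rows that repeat a pose let the fingers close. It gives the time, the measured TCP pose, the force, the opening and the grip force at its end, in the units of the state.
- ctrl.get_state(): the state, without advancing time (a new reading comes with each control period).
- ctrl.get_image(name): name is "scene" or "side" or "wrist"; returns a dict with "pixels" (480x640x3 uint8, red, green, blue), "camera_matrix" (3x3 intrinsics, pixels), "cam_to_world" (4x4, takes a point from camera to world coordinates); the wrist camera has in their place "T_tool_cam" (4x4, takes a point from camera to tool coordinates, whose origin is the TCP and whose axes are the flange's). Camera axes: x right, y down, z forward; pixel columns grow to the right and rows downward; lengths in m; the calibration is good to about 2 mm. A picture is of the moment at which its call begins: read the wrist's pose just before it. There is no depth.
- ctrl.close_job(): hands the job in; it is judged then, once.
The state is a dict: "time": time; "joint_positions": joint angles; "qd": joint speeds; "joint_torque": joint torques, N m; "position": TCP position; "tool_rot": TCP orientation; "ft_force": force on the tool from outside, world axes, zero at the start; "torque": the same for the moment, N m; "grip_width": opening from 0.0 (shut) to 1.0 (fully open); "grip_force": force on a finger pad.
Only numpy, scipy, OpenCV 4.12 (cv2) and the standard library are available. Lean on these libraries where they do the work, as an engineer would, in place of code of your own. Each camera call takes 0.05 s, during which the arm holds its last target. There are 200 camera calls.

## Working session

There is one attempt and no reset: what is moved stays moved. The work goes in short steps, Python scripts to look and compute and a tool call to move; the robot and the scene stay as the last step left them, time stands still between calls to the robot, and variables do not carry over. Pictures are saved under pics/ and viewed, at most 11 in all, crops included, and the job is handed in when it is done.

Besides the shell and the picture viewer there is one more tool, called after "Emit:" by a JSON object that holds its "api" and its "payload", one argument or row to a line. carry_out: Moves the arm, as the interface text tells. Its arguments: {"type":"object","properties":{"steps":{"type":"array","items":{"type":"array","items":{"type":"number"}}},"squeeze":{"type":"number"}},"required":["steps"]}

```bash
mkdir -p pics
cat > h.py <<'E'
import numpy as np, cv2
from bench import ctrl
from scipy.spatial.transform import Rotation as R
def grab(n,f=None):
    s=ctrl.get_state(); im=ctrl.get_image(n)
    K=np.array(im['camera_matrix'])
    if n=='wrist':
        T=np.eye(4);T[:3,:3]=R.from_rotvec(s['tool_rot']).as_matrix();T[:3,3]=s['position'];T=T@np.array(im['T_tool_cam'])
    else: T=np.array(im['cam_to_world'])
    p=np.array(im['pixels'])
    if f: cv2.imwrite('pics/'+f,p[:,:,::-1])
    return p,K,T
def onz(u,v,K,T,z):
    d=T[:3,:3]@np.linalg.inv(K)@[u,v,1]; o=T[:3,3]
    return o+d*(z-o[2])/d[2]
def proj(P,K,T):
    c=np.linalg.inv(T)@np.append(P,1); q=K@c[:3]; return q[:2]/q[2]
def tri(rays):
    A=np.zeros((3,3));b=np.zeros(3)
    for u,v,K,T in rays:
        d=T[:3,:3]@np.linalg.inv(K)@[u,v,1]; d/=np.linalg.norm(d); M=np.eye(3)-np.outer(d,d); A+=M;b+=M@T[:3,3]
    return np.linalg.solve(A,b)
E
python3 - <<'E'
from h import *
for n in('scene','side'):
    p,K,T=grab(n,n+'0.png'); np.savez(n+'0.npz',p=p,K=K,T=T); print(n,K[0,0],T.round(3).tolist())
s=ctrl.get_state();print(s)
E
```

```text
scene 510.7989540276457 [[0.145, 0.597, -0.789, 1.449], [0.989, -0.095, 0.11, -0.02], [-0.009, -0.797, -0.604, 0.731], [0.0, 0.0, 0.0, 1.0]]
side 598.5694563545156 [[0.902, -0.273, 0.334, 0.158], [-0.432, -0.586, 0.686, -0.778], [0.009, -0.763, -0.646, 0.914], [0.0, 0.0, 0.0, 1.0]]
{'time': 0.1, 'joint_positions': array([ 0.01409914,  0.32177916, -0.07007728,  1.45153226,  0.02260378,
        1.37080948, -0.05690995]), 'qd': array([-0.00055318, -0.00099489,  0.00029735, -0.00126195, -0.00016284,
        0.00043059, -0.00136868]), 'joint_torque': array([ 1.37795760e-04, -4.92569017e+01, -4.06077392e-01, -3.13399816e+01,
       -6.42974046e-02,  3.95253638e-02,  6.49213871e-05]), 'position': array([ 6.49465949e-01, -5.64098495e-05,  1.96661617e-01]), 'tool_rot': array([-2.22060754e+00, -2.22063417e+00,  2.03985422e-03]), 'ft_force': array([-0.90292133, -0.17107357, -0.25773224]), 'torque': array([-0.02985871, -0.02481144, -0.00407621]), 'grip_force': 0.0, 'grip_width': 0.9998236123658587}
```

View pics/scene0.png

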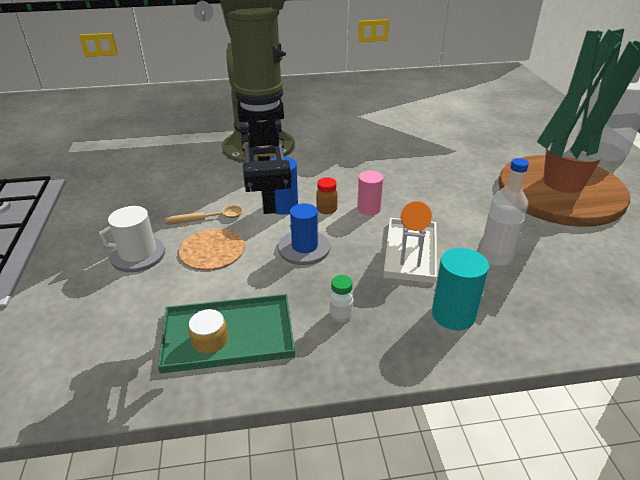

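View pics/side0.png

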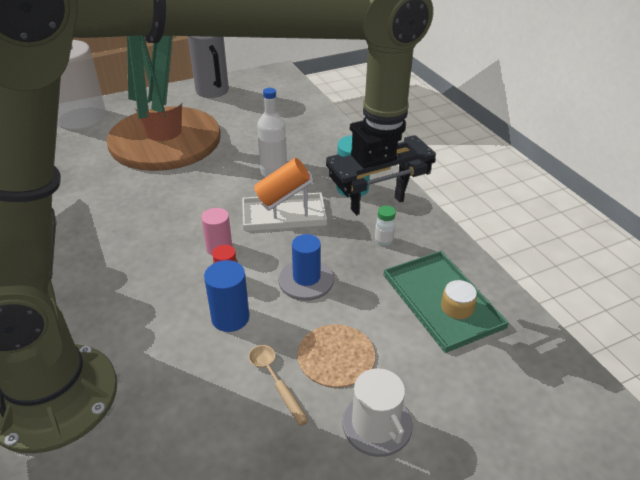

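The scene view shows the beaker on its stand at (304,229), the mat at (211,249), the tumbler's closed end at (416,215) over the cradle (411,250), and the mug at (132,237). The big blue cup at (285,185), the pink one and the turquoise one are look-alikes. In the side view the beaker is at (306,260), the mat at (337,354) and the tumbler at (282,183).

Run:
```python
from h import *
D={n:np.load(n+'0.npz') for n in('scene','side')}
def comps(n,lo,hi,box,mn=100):
    p=D[n]['p'];h=cv2.cvtColor(p,cv2.COLOR_RGB2HSV);m=cv2.inRange(h,np.array(lo),np.array(hi))
    b=np.zeros_like(m);x0,y0,x1,y1=box;b[y0:y1,x0:x1]=255;m&=b
    k,l,st,c=cv2.connectedComponentsWithStats(m);i=1+np.argmax(st[1:,4]);return (l==i).astype(np.uint8),c[i],st[i]
def KT(n): return D[n]['K'],D[n]['T']
bl=((105,120,40),(130,255,255)); org=((5,170,100),(18,255,255)); cork=((5,60,100),(20,200,255))
R_={}
for nm,c,bs,bd in(('beaker',bl,(285,200,330,260),(285,230,328,290)),('tumbler',org,(395,195,440,235),(250,150,315,215)),('mat',cork,(175,228,250,272),(290,320,385,390))):
    r=[]
    for n,b in(('scene',bs),('side',bd)):
        m,ce,st=comps(n,*c,b);r.append((*ce,*KT(n)));print(nm,n,ce.round(1),st)
        if nm=='mat': print('  ',onz(*ce,*KT(n),.006))
        if nm!='mat':
            cn=cv2.findContours(m,0,2)[0][0];print('  rect',cv2.minAreaRect(cn))
        if nm=='tumbler' and n=='scene': print('  ell',cv2.fitEllipse(cn))
    P=tri(r);print('  tri',P.round(4),[ (proj(P,K,T)-[u,v]).round(1) for u,v,K,T in r])
# tray white
for n,b in(('scene',(375,205,450,295)),('side',(235,185,335,240))):
    p=D[n]['p'];h=cv2.cvtColor(p,cv2.COLOR_RGB2HSV);m=cv2.inRange(h,np.array((0,0,165)),np.array((180,50,255)))
    q=np.zeros_like(m);q[b[1]:b[3],b[0]:b[2]]=m[b[1]:b[3],b[0]:b[2]]
    pts=cv2.findNonZero(q)[:,0]; W=np.array([onz(u,v,*KT(n),.018)[:2] for u,v in pts],np.float32)
    print('tray',n,cv2.minAreaRect(W))
# stand base points
for n,b in(('scene',(277,225,333,265)),('side',(275,255,337,298))):
    print(n,[D[n]['p'][y,x].tolist() for x,y in (((285,247),(322,250),(304,258)) if n=='scene' else ((286,280),(326,282),(305,292)))],
      'ctr@12mm', onz(*((304,247) if n=='scene' else (306,278)),*KT(n),.012).round(3))
for n in D:
    x0,y0,w,h=(240,150,230,170) if n=='scene' else (190,140,230,170)
    p=D[n]['p'][y0:y0+h,x0:x0+w,::-1]; cv2.imwrite(f'crop_{n}.png',cv2.resize(p,None,fx=2.5 if 0 else 3,fy=3))
a,b=cv2.imread('crop_scene.png'),cv2.imread('crop_side.png')
cv2.imwrite('pics/crops.png',cv2.resize(np.vstack([a,b]),(400,590)))
```

```text
beaker scene [302.7 225.4] [ 285  200   33   53 1341]
  rect ((301.0, 226.0), (52.0, 32.0), 90.0)
beaker side [305.9 259.2] [ 292  234   28   52 1298]
  rect ((305.5, 259.5), (51.0, 27.0), 90.0)
  tri [0.5335 0.0741 0.0656] [array([ 0., -0.]), array([0., 0.])]
tumbler scene [415.9 215.7] [401 201  30  30 691]
  rect ((415.5, 215.5), (29.0, 29.0), 90.0)
  ell ((415.9447937011719, 215.74440002441406), (28.291149139404297, 29.398786544799805), 66.68826293945312)
tumbler side [284.7 184.7] [258 159  51  46 795]
  rect ((284.24652099609375, 184.87490844726562), (22.81503677368164, 53.189273834228516), 46.59113693237305)
  tri [0.5831 0.3122 0.0948] [array([-1.4,  1.9]), array([-1.1, -1.8])]
mat scene [211.3 248.7] [ 179  228   66   42 2134]
   [ 0.50854986 -0.13494049  0.006     ]
mat side [335.3 355. ] [ 297  324   79   64 3773]
   [ 0.49921404 -0.13646415  0.006     ]
  tri [ 0.5013 -0.1347  0.0014] [array([ 0.4, -0.4]), array([0.5, 0.5])]
tray scene ((0.5660018920898438, 0.3138097822666168), (0.17688964307308197, 0.33350032567977905), 70.08362579345703)
tray side ((0.5752008557319641, 0.32599008083343506), (0.20426522195339203, 0.2179829329252243), 70.85609436035156)
scene [[102, 100, 104], [147, 150, 154], [153, 154, 159]] ctr@12mm [0.543 0.074 0.012]
side [[144, 141, 147], [104, 101, 106], [142, 140, 145]] ctr@12mm [0.533 0.073 0.012]
```

Emit:
{"api": "carry_out", "payload": {
  "steps": [
    [0,0,0,-3,2,4,1],
    [0,0,0,-6,4,8,1],
    [0,0,0,-9,6,12,1],
    [0,0,0,-11.5,7.5,14,1],
    [0,0,0,-11.5,7.5,14,1],
    [0,0,0,-11.5,7.5,14,1],
    [0,0,0,-11.5,7.5,14,1]
  ]
}}

```text
time: 0.8
position: [0.535, 0.0738, 0.336]
tool_rot: [-2.222, -2.219, 0.004]
ft_force: [-0.2, -0.3, -0.5]
grip_width: 1.001
grip_force: 0.0
```

Run:
```python
from h import *
p,K,T=grab('wrist','w1.png'); np.savez('w1.npz',p=p,K=K,T=T); print(K[0,0],T.round(3).tolist(),ctrl.get_state()['position'])
for nm,P in dict(beakertop=(.533,.074,.107),mat=(.501,-.135,.006),tum=(.583,.312,.095)).items(): print(nm,proj(P,K,T))
```

```text
339.39283308640665 [[1.0, -0.001, -0.003, 0.535], [-0.002, -0.964, -0.267, 0.147], [-0.002, 0.267, -0.964, 0.523], [0.0, 0.0, 0.0, 1.0]] [0.53507389 0.07366236 0.33565541]
beakertop [312.38144705 208.36411248]
mat [294.03862853 320.29442389]
tum [357.95907006 -10.59749909]
```

View pics/w1.png

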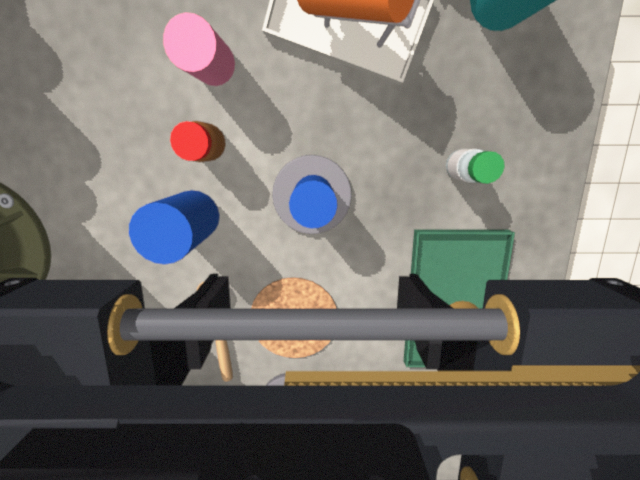

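The wrist view shows the beaker's top at (313,203), its stand base at about (312,194), the mat at (293,318), the tray's near long edge from (263,33) to (403,80) (so the cradle yaw is about -19°), and the big blue cup at (163,227).

Run:
```python
from h import *
d=np.load('w1.npz');p,K,T=d['p'],d['K'],d['T'];h=cv2.cvtColor(p,cv2.COLOR_RGB2HSV)
def comp(lo,hi,b):
    m=cv2.inRange(h,np.array(lo),np.array(hi));q=np.zeros_like(m);q[b[1]:b[3],b[0]:b[2]]=m[b[1]:b[3],b[0]:b[2]]
    return max(cv2.findContours(q,0,1)[0],key=cv2.contourArea)
# beaker top: bright part
for v in(80,120,150,180):
  c=comp((105,120,v),(130,255,255),(280,165,350,240));e=cv2.fitEllipse(c);print(v,e,onz(*e[0],K,T,.107).round(4))
c=comp((5,60,100),(20,200,255),(240,265,350,312));u=c[:,0]
W=np.array([onz(*q,K,T,.006)[:2] for q in u if q[1]<308],float)
A=np.c_[2*W,np.ones(len(W))];s=np.linalg.lstsq(A,(W**2).sum(1),rcond=None)[0];print('mat',s[:2],np.sqrt(s[2]+s[0]**2+s[1]**2))
print('bluecup@.13',onz(163,227,K,T,.13),'jar',onz(190,141,K,T,.08),'spice',onz(487,167,K,T,.09),'tray corners',onz(263,33,K,T,.018),onz(403,80,K,T,.018))
print('stand', onz(312,194,K,T,.012))
print([p[y,x].tolist() for x,y in((285,190),(340,190),(312,165),(250,190),(312,150))])
```

```text
80 ((312.7556457519531, 201.91867065429688), (46.22456359863281, 52.05253219604492), 177.96388244628906) [0.5335 0.082  0.107 ]
120 ((312.6648254394531, 202.0489959716797), (46.12171936035156, 51.867679595947266), 174.93267822265625) [0.5334 0.0819 0.107 ]
150 ((312.47308349609375, 202.6339874267578), (46.00605392456055, 50.73920822143555), 163.74020385742188) [0.5331 0.0811 0.107 ]
180 ((312.57763671875, 203.87384033203125), (46.29723358154297, 47.14092254638672), 135.48385620117188) [0.5333 0.0796 0.107 ]
mat [ 0.50021618 -0.13123827] 0.07384074026533799
bluecup@.13 [0.3553857  0.05589969 0.13      ] jar [0.37969104 0.15479288 0.08      ] spice [0.75081355 0.12283514 0.09      ] tray corners [0.46792822 0.29242203 0.018     ] [0.6565798  0.23509877 0.018     ]
stand [0.53199546 0.0791151  0.012     ]
[[165, 160, 164], [167, 160, 166], [167, 161, 167], [135, 128, 121], [173, 165, 157]]
```

Emit:
{"api": "carry_out", "payload": {
  "steps": [
    [0,0,-8,0,0,-1,1],
    [0,0,-16,0,0,-2,1],
    [0,0,-24,0,0,-3,1],
    [0,0,-32,0,0,-4,1],
    [0,0,-40,0,0,-5,1],
    [0,0,-48,0,0,-6,1],
    [0,0,-56,0,0,-7,1],
    [0,0,-64,0,0.1,-8,1],
    [0,0,-72,0,0.2,-9,1],
    [0,0,-80,0,0.2,-10,1],
    [0,0,-88,0,0.2,-11,1],
    [0,0,-90,0,0.2,-12,1]
  ]
}}

```text
time: 2.05
position: [0.5348, 0.0757, 0.2152]
tool_rot: [3.141, -0.009, -0.005]
ft_force: [0.2, -0.5, 0.6]
grip_width: 0.999
grip_force: 0.0
```

Emit:
{"api": "carry_out", "payload": {
  "steps": [
    [0,0,0,0,0,0,1],
    [0,0,0,0,0,0,1]
  ]
}}

```text
time: 2.25
position: [0.5349, 0.0762, 0.2165]
tool_rot: [3.141, -0.0, -0.004]
ft_force: [-0.2, -0.1, -1.2]
grip_width: 1.0
grip_force: 0.0
```

Run:
```python
from h import *
p,K,T=grab('wrist','w2.png'); np.savez('w2.npz',p=p,K=K,T=T); s=ctrl.get_state();print(s['position'],s['joint_positions'].round(2),T[:3,3])
h=cv2.cvtColor(p,cv2.COLOR_RGB2HSV)
m=cv2.inRange(h,np.array((105,120,80)),np.array((130,255,255)))
for c in cv2.findContours(m,0,1)[0]:
    if cv2.contourArea(c)>500:
        e=cv2.fitEllipse(c);print(e,onz(*e[0],K,T,.107).round(4),cv2.boundingRect(c))
```

```text
[0.53519293 0.07646301 0.21721324] [-0.11  0.08 -0.09  1.69  0.01  1.37 -1.77] [0.60755091 0.07689289 0.40342647]
((337.314453125, 355.3915100097656), (31.91489028930664, 74.23200988769531), 91.13839721679688) [0.4063 0.0526 0.107 ] (308, 340, 63, 31)
((311.02783203125, 226.387939453125), (63.22783660888672, 74.28759002685547), 1.3419567346572876) [0.5387 0.0786 0.107 ] (279, 188, 65, 75)
```

View pics/w2.png

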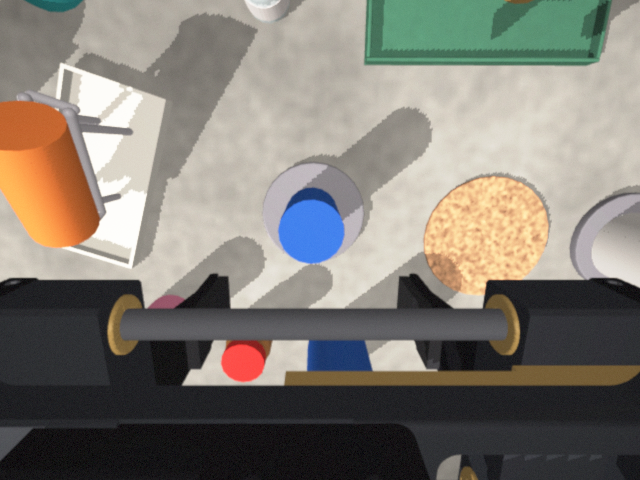

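The wrist view shows the beaker's top circle centred at (311,231), stand base (313,210), mat (487,235), tumbler at (45,175) lying on the bars with free sides. Beaker at about (0.533, 0.078), agreeing with the other views to within 5 mm. Descending to grasp.

Emit:
{"api": "carry_out", "payload": {
  "steps": [
    [0,0,0,-0.1,0.1,-3,1],
    [0,0,0,-0.2,0.1,-6,1],
    [0,0,0,-0.2,0.1,-9,1],
    [0,0,0,-0.2,0.1,-12,1],
    [0,0,0,-0.2,0.1,-14,1],
    [0,0,0,-0.2,0.1,-15,1],
    [0,0,0,-0.2,0.1,-15,1],
    [0,0,0,-0.2,0.1,-15,0.5],
    [0,0,0,-0.2,0.1,-15,0.5],
    [0,0,0,-0.2,0.1,-15,0.5],
    [0,0,0,-0.2,0.1,-15,0.5],
    [0,0,0,-0.2,0.1,-15,0.5]
  ],
  "squeeze": 15
}}

```text
time: 3.5
position: [0.5335, 0.0782, 0.0684]
tool_rot: [-3.141, -0.0, -0.002]
ft_force: [0.5, -0.4, 2.0]
grip_width: 0.687
grip_force: 15.0
```

Run:
```python
from h import *
d=np.load('w2.npz');p,K,T=d['p'],d['K'],d['T'];h=cv2.cvtColor(p,cv2.COLOR_RGB2HSV)
m=cv2.inRange(h,np.array((5,60,80)),np.array((25,200,255)));m[:,:410]=0;m[:160]=0;m[300:]=0;m[:,560:]=0
c=max(cv2.findContours(m,0,1)[0],key=cv2.contourArea);e=cv2.fitEllipse(cv2.convexHull(c));print('mat',e,onz(*e[0],K,T,.006))
```

```text
mat ((485.5623779296875, 235.06190490722656), (113.25495147705078, 130.3152313232422), 55.49791717529297) [ 0.50428108 -0.13197988  0.006     ]
```

Emit:
{"api": "carry_out", "payload": {
  "steps": [
    [0,0,0,0,0,1,0.5],
    [0,0,0,0,0,4,0.5],
    [0,0,0,0,0,7,0.5],
    [0,0,0,0,0,10,0.5],
    [0,0,0,0,0,12,0.5],
    [0,0,0,-0.5,-3,12,0.5],
    [0,0,0,-1,-7,12,0.5],
    [0,0,0,-1.8,-11,12,0.5],
    [0,0,0,-2.4,-15,12,0.5],
    [0,0,0,-3,-19,12,0.5],
    [0,0,0,-3.2,-21.1,12,0.5],
    [0,0,0,-3.2,-21.1,12,0.5]
  ]
}}

```text
time: 4.7
position: [0.4999, -0.1376, 0.1883]
tool_rot: [3.14, -0.011, 0.0]
ft_force: [-0.2, -0.3, -1.5]
grip_width: 0.691
grip_force: 15.0
```

Emit:
{"api": "carry_out", "payload": {
  "steps": [
    [0,0,0,0,0,-3,0.5],
    [0,0,0,0,0,-6,0.5],
    [0,0,0,0,0,-9,0.5],
    [0,0,0,0,0,-11,0.5],
    [0,0,0,0,0,-12,0.5],
    [0,0,0,0,0,-12.3,0.5],
    [0,0,0,0,0,-12.5,0.5],
    [0,0,0,0,0,-12.6,0.5],
    [0,0,0,0,0,-12.6,0.5],
    [0,0,0,0,0,-12.6,0.5]
  ]
}}

```text
time: 5.7
position: [0.5016, -0.1331, 0.0624]
tool_rot: [3.141, -0.0, 0.002]
ft_force: [0.0, 0.3, -0.9]
grip_width: 0.688
grip_force: 15.0
```

Run:
```python
from h import *
p,K,T=grab('side','s2.png');np.savez('s2.npz',p=p,K=K,T=T)
p2,K2,T2=grab('scene');np.savez('c2.npz',p=p2,K=K2,T=T2)
cv2.imwrite('pics/both2.png',np.hstack([cv2.resize(p[130:430,180:480],(400,400)),cv2.resize(p2[130:350,200:420],(400,400))])[:,:,::-1])
```

```text
(no output)
```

View pics/both2.png

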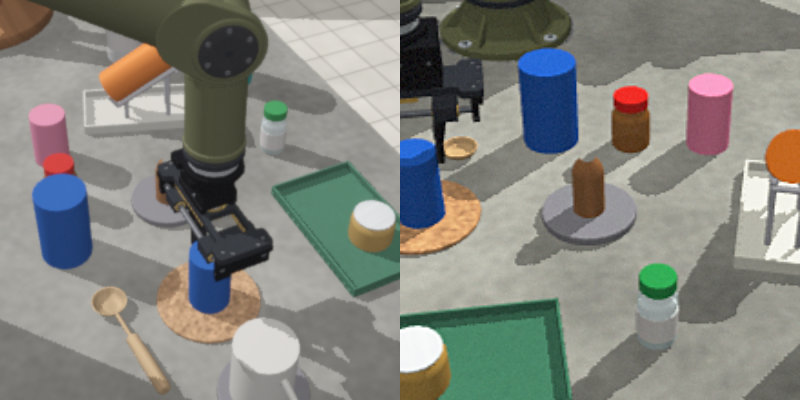

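The beaker stands over the mat's middle (left crop, 210,290), and the peg is bare in the right crop (588,185). The wrist force doesn't show contact yet, so I'll ease down a little further.

Emit:
{"api": "carry_out", "payload": {
  "steps": [
    [0,0,0,0,0,-0.1,0.5],
    [0,0,0,0,0,-0.2,0.5],
    [0,0,0,0,0,-0.2,0.5]
  ]
}}

```text
time: 6.1
position: [0.5022, -0.1332, 0.0623]
tool_rot: [3.141, -0.0, 0.004]
ft_force: [-3.7, 0.9, 12.6]
grip_width: 0.687
grip_force: 15.0
```

Emit:
{"api": "carry_out", "payload": {
  "steps": [
    [0,0,0,0,0,0.1,0.5],
    [0,0,0,0,0,0.1,1],
    [0,0,0,0,0,0.1,1],
    [0,0,0,0,0,0.1,1],
    [0,0,0,0,0,2,1],
    [0,0,0,0,0,5,1],
    [0,0,0,0,0,9,1],
    [0,0,0,0,0,13,1],
    [0,0,0,0,4,16,1],
    [0,0,0,0,8,18,1],
    [0,0,0,0.5,12,19,1],
    [0,0,0,1,16,20,1]
  ]
}}

```text
time: 7.3
position: [0.5111, 0.0284, 0.2605]
tool_rot: [3.142, -0.001, 0.002]
ft_force: [0.9, 0.5, -1.2]
grip_width: 1.001
grip_force: 0.0
```

Emit:
{"api": "carry_out", "payload": {
  "steps": [
    [0,0,0,1,4,0,1],
    [0,0,0,2,8,0,1],
    [0,0,0,2,12,0,1],
    [0,0,0,2,12,0,1],
    [0,0,0,2,12,0,1]
  ]
}}

```text
time: 7.8
position: [0.5307, 0.1479, 0.259]
tool_rot: [3.141, 0.004, -0.002]
ft_force: [0.4, -0.6, 0.4]
grip_width: 0.999
grip_force: 0.0
```

Run:
```python
from h import *
p,K,T=grab('wrist','w3.png'); np.savez('w3.npz',p=p,K=K,T=T); s=ctrl.get_state();print(s['position'],s['joint_positions'].round(2))
```

```text
[0.53096516 0.14630177 0.25911303] [-0.17  0.09 -0.16  1.6   0.02  1.45 -1.9 ]
```

View pics/w3.png

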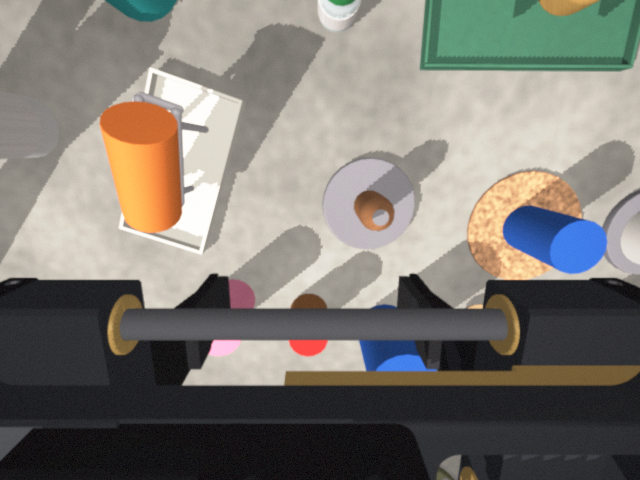

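The wrist view shows the peg's tip at about (381,215), the stand base centred near (368,204), the beaker standing on the mat, and the tumbler from its closed end (141,124) to its mouth (152,213), its sides clear of the tray walls.

Run:
```python
from h import *
d=np.load('w3.npz');p,K,T=d['p'],d['K'],d['T'];h=cv2.cvtColor(p,cv2.COLOR_RGB2HSV).astype(int)
m=((h[...,0]>4)&(h[...,0]<20)&(h[...,1]>170)).astype(np.uint8);m[:,:80]=0;m[:,200:]=0;m[:90]=0;m[250:]=0
print('col',[p[y,141].tolist() for y in range(104,160,5)])
ys=range(150,206,5);L=[];Rr=[]
for y in ys:
    x=np.where(m[y])[0];L.append(x.min()-.5);Rr.append(x.max()+.5)
def pl(xs):
    a,b=np.polyfit(list(ys),xs,1); f=lambda y:T[:3,:3]@np.linalg.inv(K)@[a*y+b,y,1]
    n=np.cross(f(150),f(205));return n/np.linalg.norm(n)
nl,nr=pl(L),pl(Rr)
if nl@nr<0:nr=-nr
n=nl+nr;n/=np.linalg.norm(n)
half=np.arccos(nl@nr)/2
from scipy.optimize import brentq
f=lambda y:n@[np.cos(.611)*np.cos(y),np.cos(.611)*np.sin(y),np.sin(.611)]
g=np.linspace(-1.2,1.2,200);v=[f(x) for x in g]
yaws=[brentq(f,g[i],g[i+1]) for i in range(199) if v[i]*v[i+1]<0];print('yaw',np.degrees(yaws),'dist axis',.031/np.sin(half))
s=np.load('scene0.npz')
# direct axis direction: parallel to both silhouette planes
ax=np.cross(nl,nr);ax/=np.linalg.norm(ax);print('ax dir',ax, np.degrees(np.arcsin(ax[2])))
P=tri([(141,124,K,T),(415.9,215.7,s['K'],s['T'])]);print('closed end',P,proj(P,K,T),proj(P,s['K'],s['T']),'offplane',(P-T[:3,3])@n)
# stand
q=p.astype(int);b=((q[...,2]-q[...,0]>-3)&(q.sum(2)>300)).astype(np.uint8);b[:,:310]=0;b[:,430:]=0;b[:140]=0;b[265:]=0
c=max(cv2.findContours(b,0,1)[0],key=cv2.contourArea);e=cv2.fitEllipse(cv2.convexHull(c));print('base',e,onz(*e[0],K,T,.012))
print('tip',onz(381,215,K,T,.09))
```

```text
col [[203, 106, 50], [201, 104, 47], [200, 104, 49], [202, 106, 52], [203, 103, 47], [203, 103, 48], [206, 109, 53], [204, 107, 51], [241, 134, 63], [254, 169, 80], [254, 171, 82], [254, 169, 80]]
yaw [-19.23984007] dist axis 0.547480396521569
ax dir [-0.85839584  0.22244414 -0.46225013] -27.53239971015916
closed end [0.62239107 0.30037953 0.12842874] [141.82556238 124.04770206] [416.19491465 215.56655139] offplane 0.010585691115191032
base ((368.2514343261719, 202.65431213378906), (88.0673828125, 91.34056854248047), 52.5924186706543) [0.53429506 0.077422   0.012     ]
tip [0.53345265 0.07606233 0.09      ]
```

```bash
cat > tum.py <<'E'
from h import *
from scipy.optimize import brentq
d=np.load('w3.npz');p,K,T=d['p'],d['K'],d['T'];h=cv2.cvtColor(p,cv2.COLOR_RGB2HSV).astype(int)
m=((h[...,0]>4)&(h[...,0]<25)&(h[...,1]>110)).astype(np.uint8);m[:,:80]=0;m[:,200:]=0;m[:90]=0;m[250:]=0
ys=list(range(150,206,5));L=[];Rr=[]
for y in ys:
    x=np.where(m[y])[0];L.append(x.min()-.5);Rr.append(x.max()+.5)
print(L,Rr)
def pl(xs):
    a,b=np.polyfit(ys,xs,1); f=lambda y:T[:3,:3]@np.linalg.inv(K)@[a*y+b,y,1]
    n=np.cross(f(150),f(205));return n/np.linalg.norm(n)
nl,nr=pl(L),pl(Rr)
n=nl+nr;n/=np.linalg.norm(n)
f=lambda y:n@[np.cos(.611)*np.cos(y),np.cos(.611)*np.sin(y),np.sin(.611)]
yaw=brentq(f,-1.2,.6)
ax=np.cross(nl,nr);ax/=np.linalg.norm(ax);print('yaw',np.degrees(yaw),'dist',.031/np.sin(np.arccos(nl@nr)/2),'ax',ax,np.degrees(np.arcsin(ax[2])))
# top face ellipse: dark orange
q=(m>0)&(p[...,0]<225)&(np.arange(480)[:,None]<160);c=max(cv2.findContours(q.astype(np.uint8),0,1)[0],key=cv2.contourArea);e=cv2.fitEllipse(c);print('face',e)
s=np.load('scene0.npz');P=tri([(*e[0],K,T),(415.9,215.7,s['K'],s['T'])])
print('closed',P,proj(P,K,T),proj(P,s['K'],s['T']),'off',(P-T[:3,3])@n)
a=np.array([np.cos(.611)*np.cos(yaw),np.cos(.611)*np.sin(yaw),np.sin(.611)])
o=T[:3,3];print('mouth',P-.12*a,'px',proj(P-.12*a,K,T),'dist axis from P',np.linalg.norm(np.cross(o-P,a)))
E
python3 tum.py
```

```text
[np.float64(105.5), np.float64(107.5), np.float64(108.5), np.float64(109.5), np.float64(110.5), np.float64(112.5), np.float64(113.5), np.float64(114.5), np.float64(116.5), np.float64(117.5), np.float64(118.5), np.float64(119.5)] [np.float64(178.5), np.float64(178.5), np.float64(178.5), np.float64(178.5), np.float64(179.5), np.float64(179.5), np.float64(179.5), np.float64(179.5), np.float64(180.5), np.float64(180.5), np.float64(180.5), np.float64(181.5)]
yaw -18.39218087814187 dist 0.28955568078990607 ax [-0.77827684  0.25785475 -0.5725348 ] -34.92717459724831
face ((143.7017822265625, 126.64820098876953), (46.806114196777344, 88.1323013305664), 112.68547821044922)
closed [0.62033066 0.30027469 0.12652213] [143.28619181 126.62373138] [415.74988214 215.76669408] off -0.002635710163888666
mouth [0.52706238 0.33128678 0.05767971] px [155.66089943 214.60298969] dist axis from P 0.2856542645477456
```

Silhouette measurement fits the given geometry (pitch 34.9° for 35°; axis distance agrees within 4 mm). I'll check the clearance to the bottle and the turquoise cup while starting the turn.

Emit:
{"api": "carry_out", "payload": {
  "steps": [
    [0,0,8,1,1,1,1],
    [0,0,16,2,2,1,1],
    [0,0,24,2,3,1,1],
    [0,0,32,2,4,1,1],
    [0,0,40,2,5,1,1],
    [0,0,48,2,6,1,1],
    [0,0,56,2,7,1,1],
    [0,0,64,2,8,1,1],
    [0,0,72,3,8,1,1],
    [0,0,80,4,8,1,1],
    [0,0,88,4,8,1,1],
    [0,0,96,4,8,1,1]
  ]
}}

```text
time: 9.05
position: [0.5719, 0.2244, 0.2692]
tool_rot: [2.099, 2.336, -0.002]
ft_force: [-0.4, -0.0, 0.3]
grip_width: 0.999
grip_force: 0.0
```

Run:
```python
from h import *
s=np.load('side0.npz');c=np.load('scene0.npz');a=lambda n,u,v,z:onz(u,v,n['K'],n['T'],z).round(3)
print('bottle base side',a(s,272,172,.0),'scene',a(c,499,255,0),'tri cap',tri([(270,93,s['K'],s['T']),(519,165,c['K'],c['T'])]).round(3))
print('turq base scene',a(c,457,318,0),'top@.15',a(c,463,262,.15))
print(ctrl.get_state()['joint_positions'].round(2))
```

```text
bottle base side [0.624 0.499 0.   ] scene [0.626 0.506 0.   ] tri cap [0.629 0.496 0.233]
turq base scene [0.797 0.343 0.   ] top@.15 [0.803 0.328 0.15 ]
[-0.15  0.24 -0.33  1.42  0.08  1.49 -0.37]
```

Emit:
{"api": "carry_out", "payload": {
  "steps": [
    [0,0,8,1,1,0,1],
    [0,0,16,2,2,0,1],
    [0,0,24,3,3,0,1],
    [0,0,32,3,4,0,1],
    [0,0,40,4,5,0,1],
    [0,0,48,4,6,0,1],
    [0,0,56,5,7,0,1],
    [0,0,64,5,7.4,0,1],
    [0,0,65.6,5,7.4,0,1],
    [0,0,65.6,5,7.4,0,1],
    [0,0,65.6,5,7.4,0,1]
  ]
}}

```text
time: 10.15
position: [0.6214, 0.2996, 0.2697]
tool_rot: [0.508, 3.1, -0.001]
ft_force: [0.3, -0.7, 1.5]
grip_width: 0.999
grip_force: 0.0
```

Emit:
{"api": "carry_out", "payload": {
  "steps": [
    [2.1,6.3,0,0,0,-1,1],
    [4.2,12.6,0,0,0,-3,1],
    [6.3,19,0,0,0,-5,1],
    [6.3,19,0,0,0,-6,1],
    [6.3,19,0,0,0,-7,1],
    [6.3,19,0,0,0,-7,1],
    [6.3,19,0,0,0,-7,1]
  ]
}}

```text
time: 10.85
position: [0.6202, 0.3025, 0.2029]
tool_rot: [-0.444, -2.764, -0.081]
ft_force: [0.7, 0.5, 0.8]
grip_width: 1.0
grip_force: 0.0
```

Run:
```python
from h import *
s=ctrl.get_state();M=R.from_rotvec(s['tool_rot']).as_matrix();print(s['position'],s['joint_positions'].round(2));print(M.round(3))
g=np.array([.585,.312,.1007]);t=g+.019*M[:,2];print('tcp target',t,'shift cm',(t-s['position'])*100)
```

```text
[0.62022587 0.3025446  0.20292868] [-0.1   0.69 -0.5   1.01  0.05  1.73  0.72]
[[-0.894  0.314 -0.321]
 [ 0.294  0.95   0.108]
 [ 0.339  0.002 -0.941]]
tcp target [0.57890217 0.31405745 0.08282311] shift cm [ -4.13237034   1.15128472 -12.01055703]
```

Run:
```python
from h import *
p,K,T=grab('wrist','w4.png');h=cv2.cvtColor(p,cv2.COLOR_RGB2HSV).astype(int)
m=((h[...,0]>4)&(h[...,0]<25)&(h[...,1]>110)&(p[...,0]>120)).astype(np.uint8)
k,l,st,ce=cv2.connectedComponentsWithStats(m);i=1+np.argmax(st[1:,4]);print(st[i],ce[i]);m=l==i
for y in range(st[i][1],st[i][1]+st[i][3],15):
    x=np.where(m[y])[0];print(y,x.min(),x.max(),end='; ')
for q in(.12,.075,0): 
    P=np.array([.620,.300,.1265])-(.12-q)*np.array([.777,-.2584,.5735]);print(q,proj(P,K,T))
```

```text
[ 275  157   76  142 8965] [312.90630229 231.16530954]
157 309 317; 172 286 340; 187 283 343; 202 282 344; 217 281 345; 232 279 347; 247 278 348; 262 276 349; 277 275 350; 292 286 339; 0.12 [309.54573883 274.73961093]
0.075 [309.90391519 232.8106966 ]
0 [310.37176195 178.04352355]
```

View pics/w4.png

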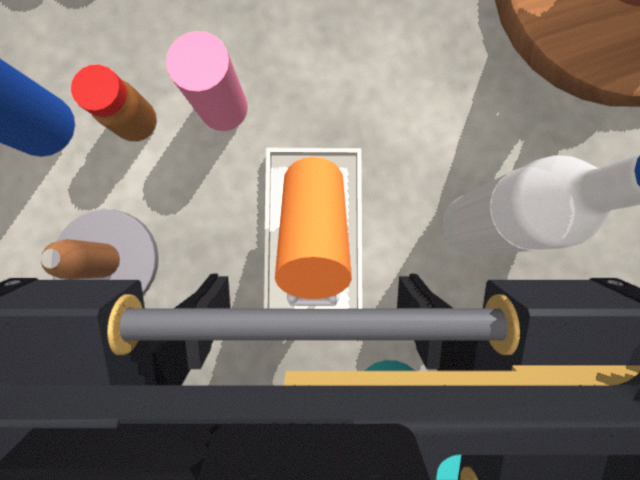

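The wrist view shows the tumbler vertical and centred at x = 313 (predicted 310, so it is about 2 mm further towards the bottle), with free space for both fingers. Going in along the tool axis.

Emit:
{"api": "carry_out", "payload": {
  "steps": [
    [0,0,0,-0.7,0.3,-2,1],
    [0,0,0,-1.4,0.6,-4,1],
    [0,0,0,-2.1,0.9,-6,1],
    [0,0,0,-2.8,1.1,-8,1],
    [0,0,0,-3.5,1.2,-10,1],
    [0,0,0,-4.1,1.4,-12,1],
    [0,0,0,-4.1,1.4,-12,1],
    [0,0,0,-4.1,1.4,-12,1]
  ]
}}

```text
time: 11.7
position: [0.5804, 0.3155, 0.0818]
tool_rot: [-0.446, -2.762, -0.08]
ft_force: [0.1, -0.1, -0.4]
grip_width: 0.995
grip_force: 0.0
```

Emit:
{"api": "carry_out", "payload": {
  "steps": [
    [0,0,0,0,0,0,0.5],
    [0,0,0,0,0,0,0.5],
    [0,0,0,0,0,0,0.5],
    [0,0,0,0,0,0,0.5],
    [0,0,0,0,0,0,0.5]
  ],
  "squeeze": 30
}}

```text
time: 12.2
position: [0.5806, 0.3156, 0.0803]
tool_rot: [-0.447, -2.761, -0.081]
ft_force: [1.5, 0.4, 2.0]
grip_width: 0.714
grip_force: 30.0
```

Emit:
{"api": "carry_out", "payload": {
  "steps": [
    [0,0,0,0,0,1,0.5],
    [0,0,0,0,0,3,0.5],
    [0,0,0,0,0,6,0.5],
    [0,0,0,0,0,9,0.5],
    [0,0,0,0,0,12,0.5],
    [0,0,0,0,0,15,0.5],
    [0,0,0,0,-2,17,0.5],
    [0,0,0,-1,-4,17,0.5],
    [0,0,0,-1,-6,17,0.5],
    [0,0,0,-1,-6,17,0.5]
  ]
}}

```text
time: 13.2
position: [0.5713, 0.2503, 0.2494]
tool_rot: [-0.455, -2.76, -0.074]
ft_force: [1.1, -0.7, -1.3]
grip_width: 0.715
grip_force: 30.0
```

Emit:
{"api": "carry_out", "payload": {
  "steps": [
    [-2.5,-7.5,0,0,-1,0,0.5],
    [-5,-15,0,0,-2,0,0.5],
    [-7.5,-22.5,0,0,-3,0,0.5],
    [-10,-30,0,0,-4,0,0.5],
    [-12.5,-37.5,0,0,-5,0,0.5],
    [-15,-45,0,0,-6,0,0.5],
    [-17.4,-52.2,0,0,-7,0,0.5],
    [-17.4,-52.2,0,0,-7,0,0.5],
    [-17.4,-52.2,0,0,-7,0,0.5]
  ]
}}

```text
time: 14.1
position: [0.5696, 0.1853, 0.2495]
tool_rot: [0.405, 2.505, -0.129]
ft_force: [0.5, 0.4, -0.4]
grip_width: 0.715
grip_force: 30.0
```

Run:
```python
from h import *
s=ctrl.get_state();M=R.from_rotvec(s['tool_rot']).as_matrix();print(s['position'],s['joint_positions'].round(2),s['grip_width'],s['grip_force']);print(M.round(3))
p,K,T=grab('side');np.savez('s5.npz',p=p,K=K,T=T);q,K2,T2=grab('scene');np.savez('c5.npz',p=q,K=K2,T=T2)
cv2.imwrite('pics/both5.png',np.hstack([cv2.resize(p[60:360,170:470],(400,400)),cv2.resize(q[80:340,220:480],(400,400))])[:,:,::-1])
```

```text
[0.56958107 0.18532692 0.24947504] [-0.06 -0.12 -0.58  1.95  0.52  0.98  0.38] 0.7149444618842464 29.999429807066917
[[-0.779  0.315  0.542]
 [ 0.258  0.949 -0.181]
 [-0.572 -0.001 -0.82 ]]
```

View pics/both5.png

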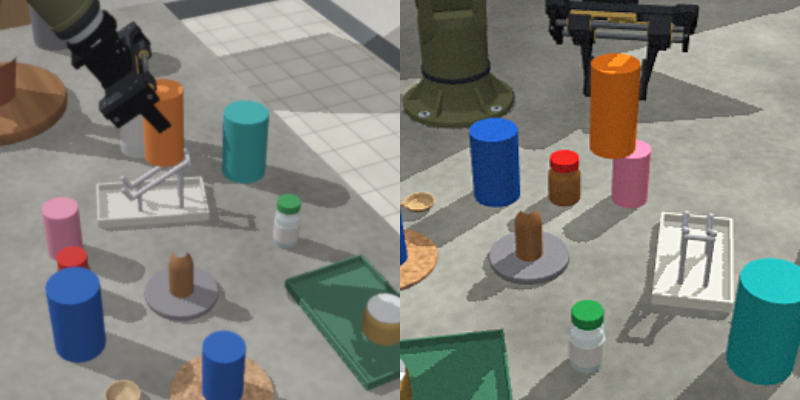

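The views show the tumbler held upright, mouth down (left crop 163,125; right crop 614,105), and the bare peg at (180,275) and (528,238). Checking its axis numerically.

```bash
cat > ax.py <<'E'
import sys
from h import *
def bis(n,box,rows):
    p,K,T=n['p'],n['K'],n['T'];h=cv2.cvtColor(p,cv2.COLOR_RGB2HSV).astype(int)
    m=((h[...,0]>4)&(h[...,0]<25)&(h[...,1]>150)&(p[...,0]>90)).astype(np.uint8);b=np.zeros_like(m);b[box[1]:box[3],box[0]:box[2]]=1;m&=b
    k,l,st,ce=cv2.connectedComponentsWithStats(m);i=1+np.argmax(st[1:,4]);m=l==i;print('box',st[i])
    y0,h_=st[i][1],st[i][3];ys=np.arange(y0+int(rows[0]*h_),y0+int(rows[1]*h_));e=[]
    for s in(0,1):
        xs=[np.where(m[y])[0][-s]+(.5 if s else -.5) for y in ys];a,c=np.polyfit(ys,xs,1)
        f=lambda y:T[:3,:3]@np.linalg.inv(K)@[a*y+c,y,1]
        v=np.cross(f(ys[0]),f(ys[-1]));e.append(v/np.linalg.norm(v))
    n_=e[0]+e[1];n_/=np.linalg.norm(n_);return n_,n_@T[:3,3],.031/np.sin(np.arccos(e[0]@e[1])/2)
s,c=np.load(sys.argv[1]),np.load(sys.argv[2])
n1,d1,r1=bis(c,(300,90,400,220),(.25,.85));n2,d2,r2=bis(s,(260,100,340,190),(.55,.85))
a=np.cross(n1,n2);a/=np.linalg.norm(a);a*=np.sign(a[2]);print('axis',a.round(3),'dist',r1,r2)
for z in(.2,.26): print(z,np.linalg.solve([n1,n2,[0,0,1]],[d1,d2,z]).round(4))
E
python3 ax.py s5.npz c5.npz
python3 - <<'E'
from h import *
s=ctrl.get_state();M=R.from_rotvec(s['tool_rot']).as_matrix();g=s['position']-.019*M[:,2];print('grasp',g)
c=np.load('c5.npz');n=np.load('s5.npz')
for d in(c,n): print('pred top,mouth px',proj(g+[0,0,.045],d['K'],d['T']),proj(g-[0,0,.075],d['K'],d['T']))
E
```

```text
box [ 344  115   32   68 2005]
box [ 278  120   30   65 1365]
axis [-0.007 -0.005  1.   ] dist 0.7166844852581697 0.8966962411722783
0.2 [0.5566 0.1891 0.2   ]
0.26 [0.5562 0.1888 0.26  ]
grasp [0.56146421 0.18895233 0.26684264]
pred top,mouth px [360.58483951 124.0647178 ] [358.1679129  178.38470683]
pred top,mouth px [293.70714312 128.09726474] [295.0305331  178.12623667]
```

```bash
cat > peg.py <<'E'
import sys
from h import *
def pl(n,box):
    p,K,T=n['p'],n['K'],n['T'];x0,y0,x1,y1=box;q=p.astype(int)
    m=((q[...,0]-q[...,2])>35).astype(np.uint8);b=np.zeros_like(m);b[y0:y1,x0:x1]=1;m&=b
    k,l,st,ce=cv2.connectedComponentsWithStats(m);i=1+np.argmax(st[1:,4]);m=l==i
    h=st[i][3];ys=np.arange(st[i][1]+int(.45*h),st[i][1]+int(.85*h));e=[]
    xl=np.median([np.where(m[y])[0][0] for y in ys])-.5;xr=np.median([np.where(m[y])[0][-1] for y in ys])+.5
    print(st[i],xl,xr);return (xl+xr)/2,ys.mean()
s,c=np.load(sys.argv[1]),np.load(sys.argv[2])
a=pl(s,(285,240,325,285));b=pl(c,(290,205,320,255))
print('peg tri',tri([(*a,s['K'],s['T']),(*b,c['K'],c['T'])]).round(4))
for n,u in((s,a),(c,b)): print(onz(*u,n['K'],n['T'],.045).round(4))
E
python3 peg.py s5.npz c5.npz
```

```text
[297 249  17  34 504] 296.5 313.5
[295 216  18  34 506] 295.5 312.5
peg tri [0.5323 0.0766 0.0325]
[0.527 0.065 0.045]
[0.5491 0.0746 0.045 ]
```

Emit:
{"api": "carry_out", "payload": {
  "steps": [
    [0,0,0,-0.8,-3.7,0,0.5],
    [0,0,0,-1.6,-7.4,0,0.5],
    [0,0,0,-2.5,-11.2,0,0.5],
    [0,0,0,-2.5,-11.2,0,0.5],
    [0,0,0,-2.5,-11.2,0,0.5],
    [0,0,0,-2.5,-11.2,-2,0.5],
    [0,0,0,-2.5,-11.2,-4,0.5],
    [0,0,0,-2.5,-11.2,-6,0.5],
    [0,0,0,-2.5,-11.2,-8,0.5],
    [0,0,0,-2.5,-11.2,-8.5,0.5],
    [0,0,0,-2.5,-11.2,-8.5,0.5],
    [0,0,0,-2.5,-11.2,-8.5,0.5]
  ]
}}

```text
time: 15.4
position: [0.5463, 0.074, 0.1663]
tool_rot: [0.405, 2.501, -0.127]
ft_force: [-1.1, -0.3, -0.6]
grip_width: 0.712
grip_force: 30.0
```

Run:
```python
from h import *
p,K,T=grab('side');np.savez('s6.npz',p=p,K=K,T=T);q,K2,T2=grab('scene');np.savez('c6.npz',p=q,K=K2,T=T2)
cv2.imwrite('pics/both6.png',np.hstack([cv2.resize(p[160:310,230:380],(400,400)),cv2.resize(q[130:280,230:380],(400,400))])[:,:,::-1])
```

```text
(no output)
```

View pics/both6.png

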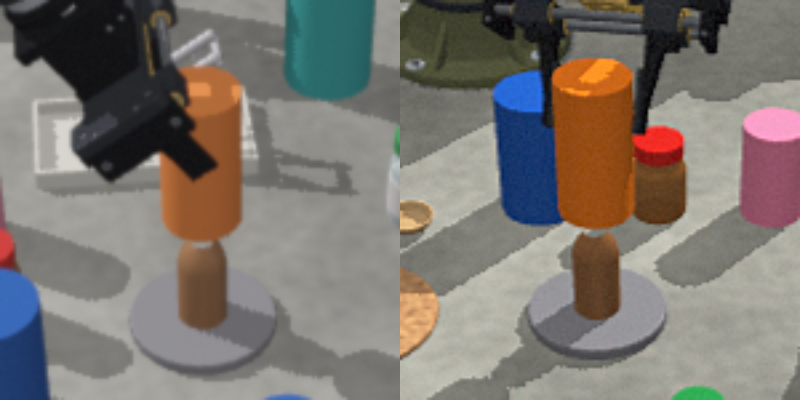

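Both crops show the tumbler exactly over the peg (201 against 202, and 594 against 596). Lowering.

Emit:
{"api": "carry_out", "payload": {
  "steps": [
    [0,0,0,0,0,-2,0.5],
    [0,0,0,0,0,-4,0.5],
    [0,0,0,0,0,-6,0.5],
    [0,0,0,0,0,-7.5,0.5],
    [0,0,0,0,0,-8.5,0.5],
    [0,0,0,0,0,-8.8,0.5],
    [0,0,0,0,0,-9.0,0.5],
    [0,0,0,0,0,-9.1,0.5],
    [0,0,0,0,0,-9.1,0.5]
  ]
}}

```text
time: 16.4
position: [0.5456, 0.0732, 0.0745]
tool_rot: [0.406, 2.502, -0.128]
ft_force: [-0.2, 0.6, -1.0]
grip_width: 0.713
grip_force: 30.0
```

Emit:
{"api": "carry_out", "payload": {
  "steps": [
    [0,0,0,0,0,-0.1,0.5],
    [0,0,0,0,0,-0.2,0.5],
    [0,0,0,0,0,-0.3,0.5],
    [0,0,0,0,0,-0.3,0.5]
  ]
}}

```text
time: 16.8
position: [0.5449, 0.0729, 0.0705]
tool_rot: [0.406, 2.503, -0.129]
ft_force: [-0.2, 0.5, -1.9]
grip_width: 0.71
grip_force: 30.0
```

Emit:
{"api": "carry_out", "payload": {
  "steps": [
    [0,0,0,0,0,-0.1,0.5],
    [0,0,0,0,0,-0.1,0.5],
    [0,0,0,0,0,-0.2,0.5],
    [0,0,0,0,0,-0.2,0.5]
  ]
}}

```text
time: 17.2
position: [0.5449, 0.073, 0.0685]
tool_rot: [0.406, 2.503, -0.129]
ft_force: [-0.7, 0.1, -1.3]
grip_width: 0.712
grip_force: 30.0
```

Emit:
{"api": "carry_out", "payload": {
  "steps": [
    [0,0,0,0,0,-0.1,0.5],
    [0,0,0,0,0,-0.1,0.5],
    [0,0,0,0,0,-0.2,0.5],
    [0,0,0,0,0,-0.2,0.5]
  ]
}}

```text
time: 17.6
position: [0.5449, 0.0729, 0.0665]
tool_rot: [0.406, 2.503, -0.129]
ft_force: [-0.4, -0.8, -1.2]
grip_width: 0.712
grip_force: 30.0
```

Emit:
{"api": "carry_out", "payload": {
  "steps": [
    [0,0,0,0,0,-0.1,0.5],
    [0,0,0,0,0,-0.1,0.5],
    [0,0,0,0,0,-0.2,0.5],
    [0,0,0,0,0,-0.2,0.5]
  ]
}}

```text
time: 18.0
position: [0.5453, 0.073, 0.065]
tool_rot: [0.405, 2.502, -0.129]
ft_force: [0.2, -0.0, -0.0]
grip_width: 0.713
grip_force: 30.0
```

Run:
```python
from h import *
p,K,T=grab('side');np.savez('s7.npz',p=p,K=K,T=T);q,K2,T2=grab('scene');np.savez('c7.npz',p=q,K=K2,T=T2)
cv2.imwrite('pics/both7.png',np.hstack([cv2.resize(p[200:310,250:360],(400,400)),cv2.resize(q[160:280,245:365],(400,400))])[:,:,::-1])
```

```text
(no output)
```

View pics/both7.png

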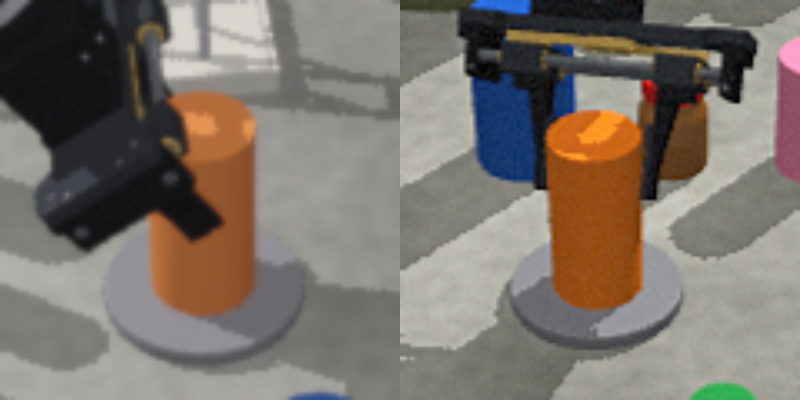

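The views show the tumbler over the peg with its rim at or just above the base, centred. I'll feel for contact.

Emit:
{"api": "carry_out", "payload": {
  "steps": [
    [0,0,0,0,0,-0.1,0.5],
    [0,0,0,0,0,-0.1,0.5]
  ]
}}

```text
time: 18.3
position: [0.5458, 0.0729, 0.0649]
tool_rot: [0.405, 2.501, -0.129]
ft_force: [-3.5, -0.0, 6.8]
grip_width: 0.715
grip_force: 30.0
```

Emit:
{"api": "carry_out", "payload": {
  "steps": [
    [0,0,0,0,0,0.1,0.5],
    [0,0,0,0,0,0.1,1],
    [0,0,0,0,0,0.1,1],
    [0,0,0,0,0,0.1,1],
    [0,0,0,0,0,0.1,1],
    [0,0,0,-1.1,0.4,1.7,1],
    [0,0,0,-2.2,0.7,3.4,1],
    [0,0,0,-3.3,1.1,5,1],
    [0,0,0,-4.4,1.5,6.7,1],
    [0,0,0,-5,1.7,10,1],
    [0,0,0,-5,1.7,14,1],
    [0,0,0,-5,1.7,14,1]
  ]
}}

```text
time: 19.5
position: [0.5105, 0.1018, 0.2032]
tool_rot: [0.405, 2.504, -0.132]
ft_force: [0.7, 1.1, -0.2]
grip_width: 1.002
grip_force: 0.0
```

Run:
```python
from h import *
p,K,T=grab('side');q,K2,T2=grab('scene')
cv2.imwrite('pics/both8.png',np.hstack([cv2.resize(p[180:440,200:460],(400,400)),cv2.resize(q[130:350,180:400],(400,400))])[:,:,::-1])
print(ctrl.get_state()['position'])
```

```text
[0.5084927  0.09943603 0.19951458]
```

View pics/both8.png

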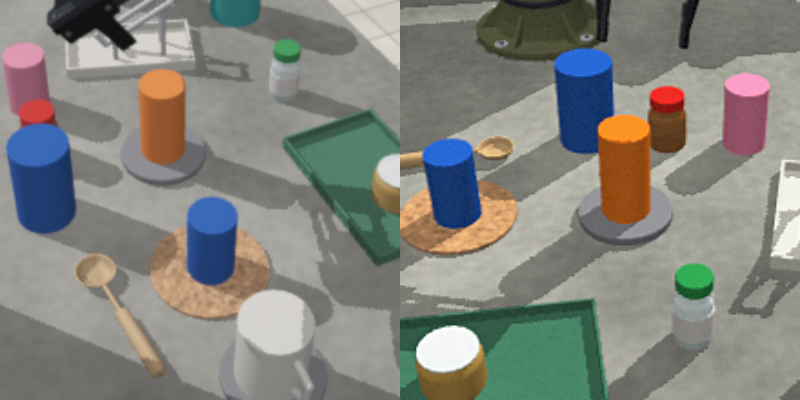

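Both cups are standing upright: the beaker in the middle of the mat (left crop 212,245) and the tumbler on the stand (162,115). The gripper is clear and nothing else has moved.

```bash
python3 -c "
from bench import ctrl
print(ctrl.close_job())"
```

```text
the job is handed in; nothing more can be done
None
```

The job is handed in: the beaker is mouth down on the cork mat, the tumbler is mouth down over the freed peg with its rim on the base, and the last camera views show nothing else disturbed; no verdict came back.

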